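# Unlock the medicine lock box by feeling for its hidden key position

### The arm

A 7-joint arm with a two-finger parallel gripper is mounted at the origin on a cart in front of the work surface, level with it; the furniture and walls round the work are solid. World frame = base frame: x ahead of the robot, y to its left, z up, the work surface at z = 0. Lengths are in m, angles in rad, forces in N, time in s.
With the tool pointing down it reaches from about 0.425 to 0.975 m from the base axis. Payload 16.7 kg.
Tool frame: the origin (TCP) lies at the very end of the fingers, on their centre line; the grasp point (between the pads) lies 19 mm behind it; z points along the fingers, y is the line along which they close (so a half turn about z gives the same grasp; the last joint's range is limited). The gripper opens to 85 mm and grips with 20 to 120 N. Pads are 22 mm wide; open, the fingers measure 114 mm over their backs; the gripper's body (76 mm by 85 mm) begins 54 mm behind the grasp point. The pads swing forward as they close: fully open they stand 13 mm farther back than shut.
Start: joints at [1.048, 0.426, 0.074, 1.606, -0.034, 1.111, -0.067], TCP at [0.246, -0.628, 0.231] pointing down, gripper open.
Joint ranges: [-2.85, 2.85], [-0.5, 2.14], [-1.23, 1.37], [0.21, 2.46], [-1.02, 4.16], [0.16, 2.05], [-2.73, 2.73]. Speed limits (rad/s): [1.89, 1.89, 2.39, 2.39, 3.01, 3.01, 3.01].

### API

Orientations are given as a unit quaternion [w, x, y, z].
In Python, from cell import bot gives the robot as it stands. The module is installed in compiled form; this text tells all that it offers.
- The arm moves only by the shell command python3 -m pendant 'ROWS'. ROWS is JSON, a list of rows, each an object with "linear": the shift along the tool's x, y, z normalised to -1 to 1, where 1 is 40 cm, a list of three; "turn": the turn about the tool's z normalised to -1 to 1, where 1 is pi/2 rad; "gripper": the closure, from 0 (fully open) to 1 (shut). A call has 1 to 20 rows; each row is the pose to reach, as a shift and turn from the pose commanded when the call began, along the tool's axes at that moment; what a row does not reach only later rows make up. A row lasts 1/12 s, in which the tool goes at most 41.7 mm and 7.16 degrees, less where a joint would pass 70% of its speed; a pose out of reach is approached as far as the arm can. A call with a number of a shift or a turn outside -1 to 1 is refused whole. A call with a gripper value outside its range is refused whole. The fingers move at their own pace and stop on an object; the grip force is fixed at half the most. Time passes only in rows, so rows that repeat a pose let the fingers close. It gives the time, the measured TCP pose, the force, the opening and the grip force at its end, in the units of the state.
- bot.state(): the state, without advancing time (a new reading comes with each control period).
- bot.capture(name): name is "side" or "top" or "wrist"; returns (picture, depth): 420x560x3 uint8, red, green, blue; 420x560 float32, m along the optical axis (not along the pixel's ray), 0 where there is no reading.
- bot.camera_info(name): a dict with "mtx" (3x3 intrinsics, pixels), "rvec" (rotation vector, rad) and "tvec" (3), from world to camera coordinates, as OpenCV has them. Camera axes: x right, y down, z forward; pixel columns grow to the right and rows downward; lengths in m; the calibration is good to about 2 mm. A picture is of the moment at which its call begins: read the wrist's pose just before it. camera_info takes no time and is no camera call; for the wrist camera it gives the pose at the moment of the call.
- bot.hand_in(): hands the job in; it is judged then, once.
The state is a dict: "time_s": time; "joint_positions": joint angles; "joint_vel": joint speeds; "joint_efforts": joint torques, N m; "tool_pos": TCP position; "tcp_rot": TCP orientation; "wrist_force": force on the tool from outside, world axes, zero at the start; "wrist_torque": the same for the moment, N m; "finger_gap": finger opening in m; "grip_force": force on a finger pad.
Only numpy, scipy, OpenCV 4.12 (cv2) and the standard library are available. Lean on these libraries where they do the work, as an engineer would, in place of code of your own. Each camera call takes 0.05 s, during which the arm holds its last target. There are 200 camera calls.

### The job

Take the flat-bladed key with the rectangular bow from the key rack, push it down through the sprung dust flap of the medicine lock box and, pressing lightly, turn it gently back and forth until the lock takes it and it goes fully home. Then turn it anticlockwise to unlock, slide the cover fully open, and leave the key standing in the lock. Do not force the key and do not disturb the other keys or the things standing around.

Things in the scene. Friction and masses are not known exactly. Their poses are not given: they have to be found in the camera images.
- box_key: The right key, 60 g, upright in one of the rack's 3 holes (varies). Origin: centre of the blade's lower end; z up the key, x along the blade's width. Flat steel blade 22 mm wide (x), 6 thick (y), z = 0 to 68; round stop flange 32 across, z = 68 to 72; neck 10 across to z = 82; black rectangular bow 34 wide (x), 10 thick (y), z = 82 to 116. A half turn about z changes nothing.
- key_tip (a point): centre of the lower end of the right key's blade (the key's origin)
- key_bow (a point): middle of the right key's bow, 99 mm above its tip: grip here, across the bow's 10 mm thickness (the key's y)
- disc_key: A wrong key in the rack: round disc bow 34 mm across, round rod shank; origin at the shank's lower end, z up; same flange and height as the right key. Leave it in place.
- tbar_key: A wrong key in the rack: T-bar handle 44 mm long, round tubular shank; origin at the shank's lower end, z up; same flange as the right key, top 98 mm up. Leave it in place.
- key_rack: Fixed grey key rack left of the printer: plate 52 x 144 mm on two end walls, its top 140 mm above the worktop, three round 25 mm holes 48 mm apart along its length (holes at y = -48, 0, 48 mm). Origin under its centre on the worktop. Keys stand in the holes, flange on the plate, blade hanging below; they lift straight out.
- lockbox: Fixed grey steel medicine box right of the printer, origin under it on the worktop, x away from the robot. 220 mm long (x = -115 to 105 mm), 120 mm wide. Near end: lock deck, top 102 mm up, with a 48 mm square steel escutcheon round the keyhole. Rear part: compartment under the sliding cover.
- keyhole (a point): centre of the round 30 mm keyhole at the escutcheon's rim, on the lock's vertical axis: 75 mm towards the robot from the box's origin along its x axis, 110 mm above the worktop
- dust_flap (a joint): sprung flap that closes the keyhole 16 mm below the rim, hinged at its near side: 0 shut, 1.5 rad hanging down; the key's tip pushes it down (under 1 N) and the blade then holds it open
- plug_face (a point): face of the lock plug on the lock's axis, 50 mm below the rim. Its slot is 27 x 10 mm, 14 mm deep, its direction hidden: 0.6 rad clockwise to 0.35 anticlockwise (from above) of the box's x axis. Pressed by the blade across the slot, the sprung face gives up to 6 mm (2 N, then 1.2 N per mm), then is solid. Within about 0.15 rad of the slot the plug springs up round the blade: the push vanishes.
- slot_floor (a point): floor of the plug's slot on the lock's axis, 64 mm below the rim: the key is fully home with its tip here (flange 4 mm above the rim). The blade has about 0.2 rad of play in the slot; turning the plug takes 0.12 N m. The lock is open once the plug is 0.85 rad anticlockwise (from above) of the box's x axis, its stop is at 1.2: turn the key to about 1.15 rad from the box's x axis.
- cover (a joint): travel of the white sliding cover, m: 0 shut, 0.070 fully open; it slides along the box's x axis, away from the lock and out over the far end, against 1.5 N of friction. The lock's cam blocks it until the lock is open.
- cover_knob (a point): grip point on the black round knob of the cover: knob 24 mm across, its top 136 mm above the worktop, this point 130 mm, the cover's surface 105 mm; 5 mm beyond the box's origin along its x axis when shut
- sanitiser: pump bottle 48 x 75 x 184 mm, to the right of the box; origin under it. Leave it.
- carton: small white carton 51 x 63 x 100 mm, close to the right of the box; origin under it. Leave it.
- stapler: stapler 64 x 116 x 37 mm in front of the box; origin under it. Leave it.
- label_roll: white label roll, 72 mm across, 45 mm high, in front of the key rack; origin under it. Leave it.
- mug: white mug 78 x 110 x 97 mm at the left; origin under it. Leave it.
There are look-alikes about, which are no part of the job. Leave any blue look-alike of the box_key alone.

How it is judged:
By the outcome, as a careful person would: the job done as asked, in the order asked, and still so for the second after the job is handed in, with the robot touching nothing.
It also fails if it takes over 72 s, if anything falls off the work surface, if the arm or the gripper's body presses on something with over 40 N, if the wrist force passes 120 N, or if a joint passes its speed limit or range.

## Working session

There is one attempt and no reset: what is moved stays moved. The work goes in short steps, Python scripts to look and compute and a shell command to move; the robot and the scene stay as the last step left them, time stands still between calls to the robot, and variables do not carry over. Pictures are saved under pics/ and viewed, at most 10 in all, crops included, and the job is handed in when it is done.

```bash
mkdir -p pics
cat > h.py <<'E'
import numpy as np, cv2
from cell import bot
def cam(n):
    i=bot.camera_info(n); R=cv2.Rodrigues(np.array(i['rvec'],float))[0]; return np.array(i['mtx'],float),R,np.array(i['tvec'],float).ravel()
def cap(n):
    K,R,t=cam(n); p,d=bot.capture(n); return p,d,(K,R,t)
def cloud(d,c):
    K,R,t=c; v,u=np.mgrid[:d.shape[0],:d.shape[1]]
    P=np.stack([(u-K[0,2])/K[0,0]*d,(v-K[1,2])/K[1,1]*d,d],-1)
    return (P-t)@R
def ray(u,v,z,c):
    K,R,t=c; o=-R.T@t; r=R.T@np.linalg.inv(K)@[u,v,1]; return o+r*(z-o[2])/r[2]
def save(n,p): cv2.imwrite('pics/'+n+'.png',p[:,:,::-1])
E
python3 - <<'E'
from h import *
import pickle
D={}
for n in ['top','side']:
    p,d,c=cap(n); D[n]=(p,d,c); save(n+'1',p); print(n,c[1].T.round(2).tolist(),(-c[1].T@c[2]).round(3),c[0][0,0])
pickle.dump(D,open('d.pkl','wb'))
s=bot.state();print(s['time_s'],s['tool_pos'],s['tcp_rot'],s['wrist_force'],s['finger_gap'])
E
```

```text
top [[-0.02, -0.99, 0.13], [-1.0, 0.02, -0.0], [0.0, -0.13, -0.99]] [0.227 0.014 1.897] 542.317829188915
side [[-0.58, -0.52, 0.63], [-0.82, 0.37, -0.44], [0.0, -0.77, -0.64]] [-0.369  0.593  0.984] 410.55320633888806
0.1 [ 0.2463003  -0.62805159  0.23066111] [-5.72212931e-04  9.82589446e-01  1.85789202e-01 -1.57860484e-04] [-0.13895559 -0.12987779 -0.11103526] 0.08536663499345183
```

View pics/top1.png

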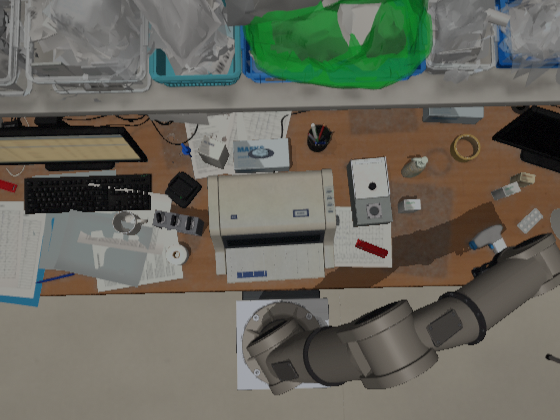

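View pics/side1.png

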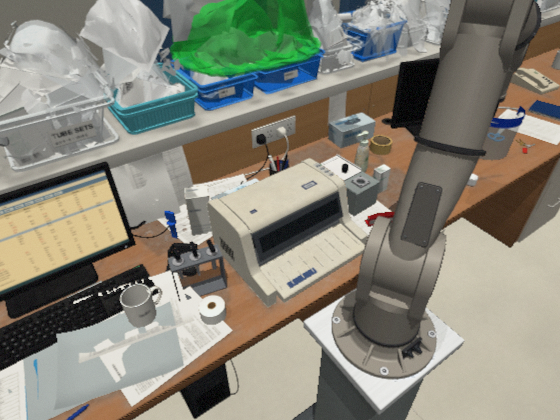

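The top view shows the rack at about (178,222), left of the printer, and the lock box at about (371,190), with the keyhole near (374,210) and the knob near (372,186). The blue look-alike is at (185,148). The stapler is at (371,248) and the carton at (411,204).

Run:
```python
from h import *
import pickle
D=pickle.load(open('d.pkl','rb'))
p,d,c=D['top']; P=cloud(d,c)
a=cv2.resize(p[200:245,140:215],None,fx=5.3,fy=5.3,interpolation=cv2.INTER_CUBIC)
b=cv2.resize(p[150:230,340:430],None,fx=4.2,fy=4.2,interpolation=cv2.INTER_CUBIC)
ps,ds,cs=D['side']
e=cv2.resize(ps[230:300,155:235],None,fx=4.5,fy=4.5,interpolation=cv2.INTER_CUBIC)
H=600;o=np.zeros((H,800,3),np.uint8)
o[:a.shape[0],:a.shape[1]]=a;o[:b.shape[0],410:410+b.shape[1]]=b[:, :390];o[260:260+e.shape[0],:e.shape[1]]=e
save('crop',o)
def rect(n,reg,z0,z1):
    r0,r1,c0,c1=reg; Q=P[r0:r1,c0:c1].reshape(-1,3); Q=Q[(Q[:,2]>z0)&(Q[:,2]<z1)]
    r=cv2.minAreaRect((Q[:,:2]*1000).astype(np.float32)); print(n,len(Q),r)
rect('plate',(195,245,140,215),.13,.148)
rect('keys',(195,245,140,215),.15,.22)
Q=P[195:245,140:215].reshape(-1,3);Q=Q[Q[:,2]>.152];print((Q*1000).round().astype(int).tolist())
rect('box',(150,235,340,400),.085,.115)
rect('knob',(150,235,340,400),.12,.145)
rect('esc',(150,235,340,400),.106,.113)
```

```text
plate 512 ((406.2598571777344, 314.262451171875), (215.3734130859375, 62.536739349365234), 73.01268005371094)
keys 457 ((442.92694091796875, 294.016357421875), (202.3692169189453, 135.1646728515625), 72.39276123046875)
[[487, 229, 214], [488, 227, 203], [487, 224, 207], [487, 220, 209], [487, 217, 207], [488, 215, 204], [488, 212, 203], [227, 14, 1897], [484, 230, 207], [485, 228, 201], [485, 224, 204], [484, 221, 206], [484, 218, 207], [484, 215, 206], [483, 211, 211], [480, 229, 215], [480, 226, 212], [481, 224, 207], [481, 221, 207], [481, 217, 209], [480, 214, 210], [482, 212, 200], [478, 230, 209], [478, 227, 205], [477, 223, 212], [477, 220, 210], [477, 217, 210], [478, 215, 202], [477, 211, 209], [475, 230, 207], [475, 227, 207], [474, 224, 209], [474, 220, 211], [474, 217, 209], [474, 214, 207], [475, 211, 206], [471, 230, 210], [471, 226, 213], [471, 223, 211], [472, 221, 205], [471, 217, 210], [471, 214, 209], [472, 212, 203], [468, 230, 209], [469, 227, 206], [470, 225, 196], [468, 221, 207], [469, 218, 202], [468, 215, 206], [468, 211, 208], [465, 230, 212], [465, 227, 20
[... 6551 characters left out ...]
62, 217, 191], [362, 214, 190], [360, 228, 178], [359, 224, 190], [359, 221, 187], [360, 219, 180], [359, 215, 188], [357, 226, 174], [358, 223, 171], [358, 220, 169], [357, 216, 175], [355, 226, 169], [355, 224, 165], [354, 220, 170], [354, 217, 167], [352, 225, 154], [352, 222, 156], [352, 218, 157], [349, 219, 156], [227, 14, 1897], [227, 14, 1897], [227, 14, 1897]]
box 2264 ((508.2745361328125, -302.77252197265625), (220.95765686035156, 122.40707397460938), 4.037240028381348)
knob 48 ((477.9873046875, -299.38861083984375), (25.593603134155273, 102.77901458740234), 83.34711456298828)
esc 684 ((507.8564453125, -302.1269226074219), (218.5910186767578, 121.29418182373047), 3.702806234359741)
```

View pics/crop.png

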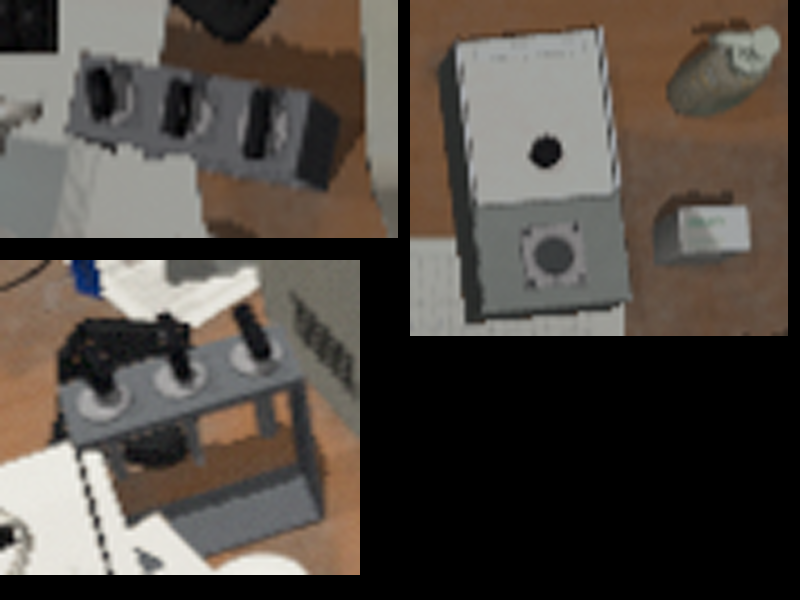

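```bash
cat >> h.py <<'E'
def yaw(s):
    w,x,y,z=s['tcp_rot']; return np.arctan2(2*(x*y+w*z),1-2*(y*y+z*z))
def go(x,y,z,yw=None,cmd=None):
    """rows' numbers for a world target; cmd = (pos,yaw) at call begin"""
    s=bot.state(); p,a=(np.array(s['tool_pos']),yaw(s)) if cmd is None else cmd
    d=np.array([x,y,z])-p; c,n=np.cos(a),np.sin(a)
    print('lin',(np.array([d@[c,n,0],d@[n,-c,0],-d[2]])/.4).round(4).tolist(),'turn',0 if yw is None else round(-(yw-a)/(np.pi/2),4))
E
python3 - <<'E'
from h import *
import pickle
D=pickle.load(open('d.pkl','rb'))
p,d,c=D['top']; P=cloud(d,c)
print('printer top',np.percentile(P[175:280,215:335,2],99), 'shelf', P[90,100:500:100].round(2).tolist())
go(.42,-.45,.43,0.3); go(.50,-.1,.43,.1,(np.array([.42,-.45,.43]),.3));go(.37,.32,.42,0,(np.array([.5,-.1,.43]),.1))
E
```

```text
printer top 0.21469560472697768 shelf [[0.77, 0.52, 0.39], [0.78, 0.23, 0.35], [0.78, -0.06, 0.35], [0.77, -0.36, 0.34]]
lin [0.5668, -0.2559, -0.4983] turn 0.047
lin [0.4496, -0.7768, -0.0] turn 0.1273
lin [-0.2186, -1.0772, 0.025] turn 0.0637
```

```bash
python3 -c "
from h import *
go(.42,-.32,.40,.065)"
```

```text
lin [0.6855, -0.5584, -0.4233] turn 0.1966
```

```bash
python3 -m pendant '[{"linear":[0.1,-0.06,-0.423],"turn":0.05,"gripper":0.65},{"linear":[0.2,-0.15,-0.423],"turn":0.1,"gripper":0.65},{"linear":[0.3,-0.25,-0.423],"turn":0.19,"gripper":0.65},{"linear":[0.4,-0.35,-0.423],"turn":0.19,"gripper":0.65},{"linear":[0.5,-0.4,-0.423],"turn":0.19,"gripper":0.65},{"linear":[0.6,-0.5,-0.423],"turn":0.196,"gripper":0.65},{"linear":[0.685,-0.558,-0.423],"turn":0.196,"gripper":0.65},{"linear":[0.685,-0.558,-0.423],"turn":0.196,"gripper":0.65},{"linear":[0.685,-0.558,-0.423],"turn":0.196,"gripper":0.65},{"linear":[0.685,-0.558,-0.423],"turn":0.196,"gripper":0.65},{"linear":[0.685,-0.558,-0.423],"turn":0.196,"gripper":0.65},{"linear":[0.685,-0.558,-0.423],"turn":0.196,"gripper":0.65},{"linear":[0.685,-0.558,-0.423],"turn":0.196,"gripper":0.65}]'
python3 - <<'E'
from h import *
import pickle
p,d,c=cap('wrist'); pickle.dump((p,d,c),open('wb.pkl','wb')); save('wbox',p)
s=bot.state(); print(s['tool_pos'],yaw(s),s['finger_gap'],s['joint_positions'],(-c[1].T@c[2]).round(3),c[1].T.round(2).tolist())
go(.52,-.05,.42,.05)
E
```

```text
time_s: 1.18
tool_pos: [0.4199, -0.3205, 0.4004]
tcp_rot: [0.0, 0.999, 0.033, -0.0]
wrist_force: [-0.4, -0.6, -0.8]
finger_gap: 0.0296
grip_force: 0.0
[ 0.41947576 -0.32122611  0.40020583] 0.06502784378574826 0.030006867959333473 [ 0.59833016  0.07677156 -0.07173571  1.69178263  0.00586721  1.37377177
 -0.98011502] [ 0.494 -0.315  0.542] [[0.07, -0.96, -0.29], [-1.0, -0.06, -0.02], [0.0, 0.29, -0.96]]
lin [0.2948, -0.6603, -0.0495] turn 0.0096
```

View pics/wbox.png

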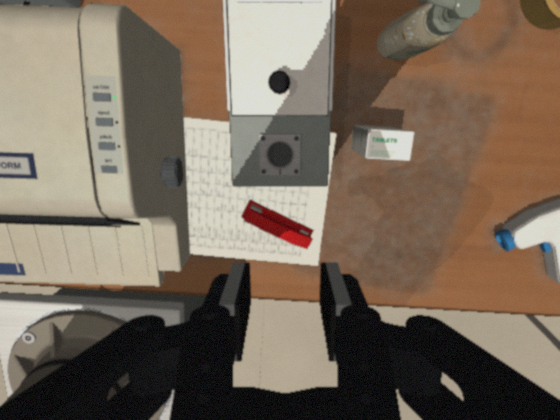

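The wrist view shows the keyhole at (280,153), the knob at (279,82), the carton at (390,143) and the stapler at (278,223).

```bash
python3 -m pendant '[{"linear":[0.1,-0.1,-0.05],"turn":0.01,"gripper":0.65},{"linear":[0.15,-0.2,-0.05],"turn":0.01,"gripper":0.65},{"linear":[0.2,-0.3,-0.05],"turn":0.01,"gripper":0.65},{"linear":[0.24,-0.4,-0.05],"turn":0.01,"gripper":0.65},{"linear":[0.27,-0.5,-0.05],"turn":0.01,"gripper":0.65},{"linear":[0.295,-0.6,-0.05],"turn":0.01,"gripper":0.65},{"linear":[0.295,-0.66,-0.05],"turn":0.01,"gripper":0.65},{"linear":[0.295,-0.66,-0.05],"turn":0.01,"gripper":0.65},{"linear":[0.295,-0.66,-0.05],"turn":0.01,"gripper":0.65}]'
python3 - <<'E'
from h import *
import pickle
p,d,c=pickle.load(open('wb.pkl','rb'));P=cloud(d,c)
hs=p.astype(int)
def blob(m,reg):
    M=np.zeros(m.shape,np.uint8); r0,r1,c0,c1=reg; M[r0:r1,c0:c1]=m[r0:r1,c0:c1]
    n,l,st,ce=cv2.connectedComponentsWithStats(M); i=1+np.argmax(st[1:,4]); return l==i,st[i],ce[i]
g=p.max(2)
m,st,ce=blob(g<60,(135,175,260,300)); print('hole',st,ce,ray(*ce,.110,c))
m,st,ce=blob(g<60,(65,100,262,297)); print('knob',st,ce,ray(*ce,.136,c))
# deck+cover top points
Q=P[0:190,215:345].reshape(-1,3);Q=Q[(Q[:,2]>.097)&(Q[:,2]<.116)]
print(cv2.minAreaRect((Q[:,:2]*1000).astype(np.float32)))
print('deck z',np.median(P[175:182,240:320,2]),'cover',np.median(P[40:60,240:320,2]))
go(.37,.32,.42,0)
E
```

```text
time_s: 1.98
tool_pos: [0.5205, -0.0474, 0.4202]
tcp_rot: [-0.0, 1.0, 0.027, -0.0]
wrist_force: [-0.1, -1.1, 0.2]
finger_gap: 0.0299
grip_force: 0.0
hole [268 142  24  25 472] [279.41101695 154.04872881] [ 0.43843212 -0.3123521   0.11      ]
knob [270  71  20  22 337] [279.33531157  81.59347181] [ 0.51727588 -0.30767485  0.136     ]
((499.48699951171875, -307.900634765625), (203.99810791015625, 120.08837890625), 3.8209872245788574)
deck z 0.10131098991181961 cover 0.1044920266724938
lin [-0.327, -0.9373, 0.0005] turn 0.0338
```

```bash
python3 -m pendant '[{"linear":[-0.03,-0.1,0],"turn":0.03,"gripper":0.65},{"linear":[-0.06,-0.2,0],"turn":0.03,"gripper":0.65},{"linear":[-0.1,-0.3,0],"turn":0.03,"gripper":0.65},{"linear":[-0.14,-0.4,0],"turn":0.03,"gripper":0.65},{"linear":[-0.18,-0.5,0],"turn":0.03,"gripper":0.65},{"linear":[-0.22,-0.6,0],"turn":0.03,"gripper":0.65},{"linear":[-0.26,-0.7,0],"turn":0.03,"gripper":0.65},{"linear":[-0.29,-0.8,0],"turn":0.03,"gripper":0.65},{"linear":[-0.32,-0.9,0],"turn":0.03,"gripper":0.65},{"linear":[-0.327,-0.937,0],"turn":0.03,"gripper":0.65},{"linear":[-0.327,-0.937,0],"turn":0.03,"gripper":0.65},{"linear":[-0.327,-0.937,0],"turn":0.03,"gripper":0.65},{"linear":[-0.327,-0.937,0],"turn":0.03,"gripper":0.65},{"linear":[-0.327,-0.937,0],"turn":0.03,"gripper":0.65}]'
python3 - <<'E'
from h import *
import pickle
p,d,c=cap('wrist'); pickle.dump((p,d,c),open('wr.pkl','wb'))
K,R,t=c
q=[]
for y in (.26,.44):
  for x in (.36,.48):
    v=K@(R@np.array([x,y,.16])+t); q.append(v[:2]/v[2])
q=np.array(q).round().astype(int); a0,b0=np.maximum(q.min(0)-10,0); a1,b1=q.max(0)+10; print(a0,b0,a1,b1)
f=min(800/(a1-a0),600/(b1-b0)); save('rack',cv2.resize(p[b0:b1,a0:a1],None,fx=f*.95,fy=f*.95,interpolation=cv2.INTER_CUBIC)); print(f*.95)
s=bot.state(); print(s['joint_positions'])
E
```

```text
time_s: 3.15
tool_pos: [0.3722, 0.3167, 0.4204]
tcp_rot: [0.0, 1.0, -0.0, -0.0]
wrist_force: [0.8, 0.1, 0.6]
finger_gap: 0.03
grip_force: 0.0
156 61 350 195
3.9175257731958757
[-0.12306347  0.03649228 -0.724149    1.70059523  0.0246989   1.41387134
 -2.42133509]
```

View pics/rack.png

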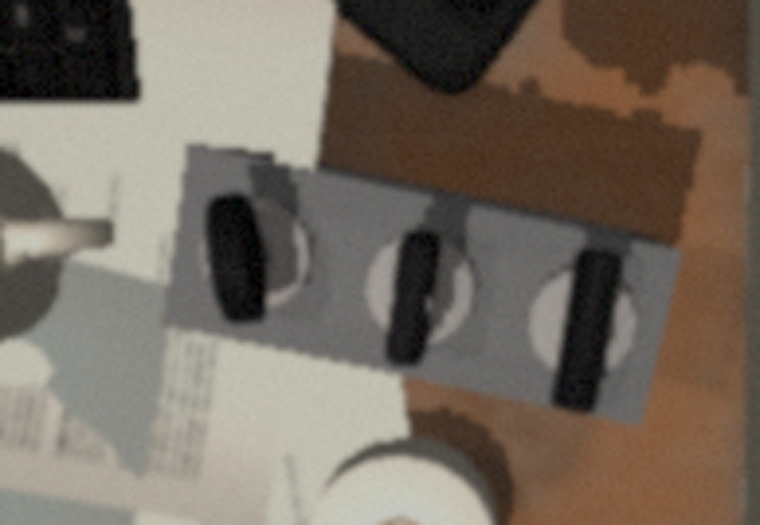

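Three keys stand in the rack. The right one has the long T-bar. The left one looks rounder, and the middle one looks like a straight slab. I'll check the height profiles of the bows.

Run:
```python
from h import *
import pickle
p,d,c=pickle.load(open('wr.pkl','rb'));P=cloud(d,c)
f=3.9175
for n,(u0,v0,u1,v1) in dict(L=(195,180,285,335),M=(375,215,455,375),R=(540,235,635,420)).items():
    U0,V0,U1,V1=[int(round(q)) for q in (156+u0/f,61+v0/f,156+u1/f,61+v1/f)]
    m=np.zeros(d.shape,bool); m[V0:V1,U0:U1]=p[V0:V1,U0:U1].max(2)<45
    nn,l,st,ce=cv2.connectedComponentsWithStats(m.astype(np.uint8)); i=1+np.argmax(st[1:,4]); m=l==i
    vu=np.argwhere(m)[:,::-1].astype(np.float32)
    print(n,st[i],cv2.minAreaRect(vu))
    for v in range(st[i,1],st[i,1]+st[i,3],2):
        us=np.where(m[v])[0]; print(v,us.min(),us.max(),(P[v,us,2]*1000).round().astype(int).tolist())
```

```text
L [209 111  15  32 383] ((216.49388122558594, 126.44511413574219), (31.693851470947266, 13.472648620605469), 83.6598129272461)
111 212 218 [173, 173, 173, 174, 174, 174, 171]
113 210 219 [179, 178, 180, 177, 179, 179, 178, 178, 174, 167]
115 209 220 [182, 181, 181, 182, 182, 181, 183, 181, 180, 176, 170, 165]
117 209 221 [182, 184, 185, 185, 184, 184, 183, 183, 182, 177, 171, 165, 160]
119 209 221 [186, 185, 183, 183, 185, 184, 184, 185, 184, 179, 172, 169, 162]
121 210 222 [184, 185, 184, 186, 185, 185, 186, 185, 180, 175, 170, 163, 157]
123 210 222 [185, 187, 185, 186, 186, 187, 187, 184, 183, 177, 171, 164, 158]
125 210 223 [188, 187, 187, 187, 187, 187, 185, 186, 184, 180, 174, 166, 161, 153]
127 210 223 [185, 186, 187, 186, 187, 186, 186, 185, 184, 179, 173, 168, 163, 157]
129 210 223 [186, 186, 186, 188, 186, 186, 187, 186, 185, 182, 178, 171, 164, 158]
131 211 223 [187, 188, 187, 187, 188, 186, 186, 186, 183, 177, 171, 165, 160]
133 211 223 [187, 186, 184, 187, 187, 187, 185, 186, 184, 179, 173, 169, 163]
135 211 223 [187, 184, 185, 186, 186, 185, 185, 184, 185, 181, 176, 169,
[... 2015 characters left out ...]
 310 [168, 166, 170, 169, 170, 169, 170, 169, 169, 168]
146 301 310 [167, 169, 168, 170, 170, 170, 169, 170, 168, 166]
148 300 310 [166, 168, 169, 169, 169, 170, 170, 167, 168, 167, 166]
150 300 309 [167, 168, 168, 169, 170, 169, 168, 169, 169, 167]
152 300 309 [168, 169, 169, 169, 170, 169, 169, 168, 169, 166]
154 299 309 [168, 168, 168, 169, 170, 171, 169, 169, 167, 167, 167]
156 299 309 [166, 168, 169, 170, 168, 170, 170, 169, 168, 168, 164]
158 298 308 [166, 167, 169, 168, 170, 170, 169, 169, 168, 170, 167]
160 298 307 [167, 167, 169, 169, 169, 169, 169, 169, 168, 166]
162 297 307 [165, 168, 168, 169, 171, 169, 170, 170, 169, 167, 166]
164 299 306 [169, 170, 168, 170, 169, 170, 170, 169]
```

The middle key has a flat top at 188 mm, so it is the rectangular one. The left key's profile is round, so it's the disc.

Run:
```python
from h import *
import pickle
p,d,c=pickle.load(open('wr.pkl','rb'));P=cloud(d,c)
m=np.zeros(d.shape,bool); m[116:158,252:270]=(P[116:158,252:270,2]>.182)
vu=np.argwhere(m)[:,::-1]
Q=np.array([ray(u,v,.188,c)[:2] for u,v in vu])*1000
r=cv2.minAreaRect(Q.astype(np.float32)); mu=Q.mean(0); w,V=np.linalg.eigh(np.cov(Q.T)); a=np.arctan2(V[1,1],V[0,1])
print(r,mu,a, np.sqrt(12*w))
yw=(a+np.pi/2)%np.pi-np.pi/2
go(mu[0]/1000,mu[1]/1000,.27,yw)
```

```text
((415.8122253417969, 341.86260986328125), (16.9660587310791, 34.528255462646484), 88.550048828125) [415.34349096 342.23590401] 3.0020237734828403 [10.52152135 32.90853658]
lin [0.1083, -0.0632, 0.3761] turn 0.089
```

```bash
python3 -m pendant '[{"linear":[0.108,-0.063,0.1],"turn":0.08,"gripper":0.7},{"linear":[0.108,-0.063,0.2],"turn":0.089,"gripper":0.7},{"linear":[0.108,-0.063,0.3],"turn":0.089,"gripper":0.7},{"linear":[0.108,-0.063,0.376],"turn":0.089,"gripper":0.7},{"linear":[0.108,-0.063,0.376],"turn":0.089,"gripper":0.7},{"linear":[0.108,-0.063,0.376],"turn":0.089,"gripper":0.7}]'
python3 - <<'E'
from h import *
p,d,c=cap('wrist');P=cloud(d,c); save('near',p)
K,R,t=c; v=K@(R@np.array([.4155,.342,.188])+t); print(v/v[2])
u0,v0=(v[:2]/v[2]).astype(int)
m=np.zeros(d.shape,np.uint8); m[max(v0-60,0):v0+60,max(u0-25,0):u0+25]=1
m=m*((P[...,2]>.182)&(P[...,2]<.196)&(p.max(2)<60)).astype(np.uint8)
n,l,st,ce=cv2.connectedComponentsWithStats(m);i=1+np.argmax(st[1:,4]);print(st[i]);m=l==i
Q=np.array([ray(u,v,.188,c)[:2] for v,u in np.argwhere(m)])*1000
mu=Q.mean(0); w,V=np.linalg.eigh(np.cov(Q.T)); a=np.arctan2(V[1,1],V[0,1]);print(cv2.minAreaRect(Q.astype(np.float32)),mu,a-np.pi,np.sqrt(12*w))
s=bot.state();print(s['tool_pos'],yaw(s),s['finger_gap'])
E
```

```text
time_s: 3.7
tool_pos: [0.414, 0.3425, 0.2695]
tcp_rot: [0.001, 0.998, -0.069, -0.001]
wrist_force: [1.7, 0.7, 2.0]
finger_gap: 0.0253
grip_force: 0.0
[286.21782661 222.41222409   1.        ]
[279 196  15  49 644]
((416.86419677734375, 341.95977783203125), (8.78275203704834, 32.44101333618164), 80.32852172851562) [417.28541808 341.92489039] -0.16302989172286608 [ 8.69926415 32.24317042]
[0.41464173 0.34360018 0.27163591] -0.13746867776800842 0.025503165168532835
```

View pics/near.png

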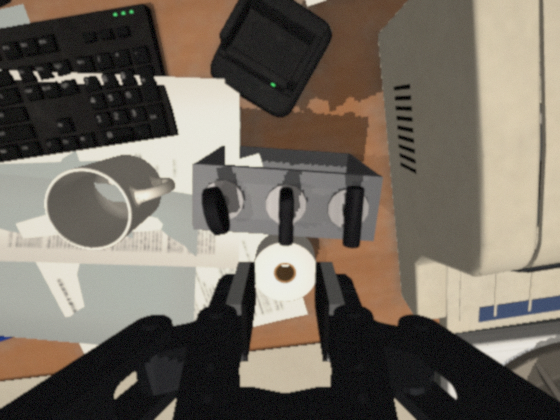

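The wrist view shows the middle key at (286,215), lined up between the fingers, with clearance to both neighbours. Descending.

```bash
python3 -c "
from h import *
go(.4165,.342,.153,-.16)"
```

```text
lin [0.0052, 0.0033, 0.2966] turn 0.0143
```

```bash
python3 -m pendant '[{"linear":[0.005,0.003,0.08],"turn":0.014,"gripper":0.7},{"linear":[0.005,0.003,0.15],"turn":0.014,"gripper":0.7},{"linear":[0.005,0.003,0.22],"turn":0.014,"gripper":0.7},{"linear":[0.005,0.003,0.27],"turn":0.014,"gripper":0.7},{"linear":[0.005,0.003,0.297],"turn":0.014,"gripper":0.7},{"linear":[0.005,0.003,0.297],"turn":0.014,"gripper":0.7},{"linear":[0.005,0.003,0.297],"turn":0.014,"gripper":0.7},{"linear":[0.005,0.003,0.297],"turn":0.014,"gripper":1},{"linear":[0.005,0.003,0.297],"turn":0.014,"gripper":1},{"linear":[0.005,0.003,0.297],"turn":0.014,"gripper":1},{"linear":[0.005,0.003,0.297],"turn":0.014,"gripper":1},{"linear":[0.005,0.003,0.297],"turn":0.014,"gripper":1},{"linear":[0.005,0.003,0.297],"turn":0.014,"gripper":1}]'; python3 -c "
from h import *
s=bot.state();print(s['tool_pos'],yaw(s),s['wrist_torque'])"
```

```text
time_s: 4.83
tool_pos: [0.4169, 0.3432, 0.1536]
tcp_rot: [-0.001, 0.997, -0.079, 0.001]
wrist_force: [-1.7, -0.3, 10.2]
finger_gap: 0.0088
grip_force: 58.5
[0.41689283 0.3431887  0.15357324] -0.15914765248443058 [-0.17485318  0.3994862   0.08230287]
```

```bash
python3 -m pendant '[{"linear":[0,0,-0.03],"turn":0,"gripper":1},{"linear":[0,0,-0.07],"turn":0,"gripper":1},{"linear":[0,0,-0.12],"turn":0,"gripper":1},{"linear":[0,0,-0.19],"turn":0,"gripper":1},{"linear":[0,0,-0.27],"turn":0,"gripper":1},{"linear":[0,0,-0.35],"turn":0,"gripper":1},{"linear":[0,0,-0.43],"turn":0,"gripper":1},{"linear":[0,0,-0.48],"turn":0,"gripper":1},{"linear":[0,0,-0.5],"turn":0,"gripper":1},{"linear":[0,0,-0.5],"turn":0,"gripper":1},{"linear":[0,0,-0.5],"turn":0,"gripper":1}]'
python3 - <<'E'
from h import *
s=bot.state();print(s['tool_pos'],yaw(s),s['joint_positions'])
go(.50,.02,.355,-.16)
p,d,c=cap('wrist');save('held',p);P=cloud(d,c)
sx=cap('side');save('heldside',sx[0]);import pickle;pickle.dump(sx,open('hs.pkl','wb'))
E
```

```text
time_s: 5.75
tool_pos: [0.4158, 0.3421, 0.3515]
tcp_rot: [-0.0, 0.997, -0.079, 0.0]
wrist_force: [-0.4, 0.1, -1.5]
finger_gap: 0.0094
grip_force: 58.5
[0.41581977 0.34206122 0.35153287] -0.1589197669533291 [-0.35149769  0.1465054  -0.50933686  1.72868465  0.07447848  1.28505291
 -2.60697337]
lin [0.3352, 0.7617, -0.0087] turn 0.0007
```

View pics/held.png

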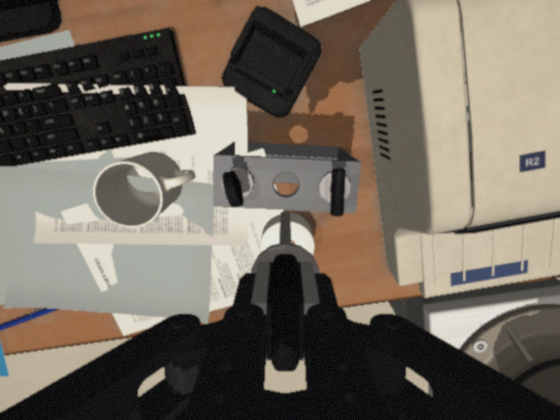

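The key is held between the fingers, with the blade tip at about (287,213). The two other keys are undisturbed, and the middle hole at (287,184) is empty. Next I'll measure the key in the tool frame from depth.

Run:
```python
from h import *
s=bot.state(); p,d,c=cap('wrist');P=cloud(d,c)
a=yaw(s);o=np.array(s['tool_pos']);q=P-o
T=np.stack([q[...,0]*np.cos(a)+q[...,1]*np.sin(a),q[...,0]*np.sin(a)-q[...,1]*np.cos(a),-q[...,2]],-1)*1000
m=(T[...,2]>5)&(T[...,2]<90)&(abs(T[...,0])<40)&(abs(T[...,1])<30)
for lo in range(5,90,5):
    k=m&(T[...,2]>=lo)&(T[...,2]<lo+5)
    if k.sum(): print(lo,k.sum(),'x',np.percentile(T[k][:,0],[5,95]).round(1),'y',np.percentile(T[k][:,1],[5,50,95]).round(1))
print('zmax',T[m][:,2].max())
print(s['joint_efforts'],s['wrist_force'])
```

```text
5 90 x [ 3.2 13.2] y [-13.9  -3.   11.7]
10 696 x [ 2.1 13.6] y [-14.4  -0.7  12.6]
25 34 x [8.7 9.5] y [-3.7 -1.2  1.8]
30 41 x [8.7 9.5] y [-3.7 -0.7  1.8]
35 37 x [8.6 9.3] y [-3.8 -0.7  1.9]
40 36 x [8.6 9.4] y [-3.3 -0.9  1.6]
45 29 x [8.3 9.4] y [-3.4 -0.7  2.1]
50 30 x [8.8 9.4] y [-3.5 -0.9  1.6]
55 29 x [3.6 9.3] y [-4.1 -1.2  1.1]
60 25 x [8.8 9.2] y [-3.5 -1.2  1.7]
65 28 x [3.5 9.3] y [-3.4 -0.3  2.4]
70 22 x [8.7 9.3] y [-3.6 -1.2  1.2]
75 22 x [8.5 9.2] y [-3.7 -0.6  1.9]
80 8 x [8.4 9.1] y [-3.6 -1.6  1.7]
zmax 81.49642788604
[ 7.39919697e-02 -6.50788021e+01 -3.18996347e+00 -5.08278000e+01
 -8.73802492e-05  3.86222557e-02  8.08213663e-03] [ 0.49936003 -0.00874415 -1.65593664]
```

```bash
python3 -m pendant '[{"linear":[0.06,0.06,-0.01],"turn":0,"gripper":1},{"linear":[0.1,0.14,-0.01],"turn":0,"gripper":1},{"linear":[0.14,0.22,-0.01],"turn":0,"gripper":1},{"linear":[0.18,0.31,-0.01],"turn":0,"gripper":1},{"linear":[0.22,0.4,-0.01],"turn":0,"gripper":1},{"linear":[0.26,0.49,-0.01],"turn":0,"gripper":1},{"linear":[0.29,0.58,-0.01],"turn":0,"gripper":1},{"linear":[0.32,0.66,-0.01],"turn":0,"gripper":1},{"linear":[0.335,0.73,-0.01],"turn":0,"gripper":1},{"linear":[0.335,0.76,-0.01],"turn":0,"gripper":1},{"linear":[0.335,0.76,-0.01],"turn":0,"gripper":1},{"linear":[0.335,0.76,-0.01],"turn":0,"gripper":1}]'; python3 -c "
from h import *
go(.38,-.31,.34,0.065)"
```

```text
time_s: 6.9
tool_pos: [0.4998, 0.021, 0.3547]
tcp_rot: [-0.0, 0.997, -0.08, -0.001]
wrist_force: [-0.1, 0.4, -1.6]
finger_gap: 0.0089
grip_force: 58.5
lin [-0.1643, 0.8647, 0.0367] turn -0.1429
```

```bash
python3 -m pendant '[{"linear":[-0.01,0.06,0],"turn":0,"gripper":1},{"linear":[-0.03,0.14,0],"turn":0,"gripper":1},{"linear":[-0.05,0.23,0],"turn":0,"gripper":1},{"linear":[-0.07,0.32,0],"turn":-0.02,"gripper":1},{"linear":[-0.09,0.41,0],"turn":-0.05,"gripper":1},{"linear":[-0.11,0.5,0],"turn":-0.08,"gripper":1},{"linear":[-0.13,0.59,0.01],"turn":-0.12,"gripper":1},{"linear":[-0.14,0.68,0.02],"turn":-0.143,"gripper":1},{"linear":[-0.15,0.76,0.03],"turn":-0.143,"gripper":1},{"linear":[-0.16,0.82,0.037],"turn":-0.143,"gripper":1},{"linear":[-0.164,0.865,0.037],"turn":-0.143,"gripper":1},{"linear":[-0.164,0.865,0.037],"turn":-0.143,"gripper":1},{"linear":[-0.164,0.865,0.037],"turn":-0.143,"gripper":1},{"linear":[-0.164,0.865,0.037],"turn":-0.143,"gripper":1}]'
cat > m.py <<'E'
from h import *
s=bot.state(); p,d,c=cap('wrist');P=cloud(d,c); save('hole'+str(round(s['time_s']*100)),p)
a=yaw(s);o=np.array(s['tool_pos']);q=P-o
T=np.stack([q[...,0]*np.cos(a)+q[...,1]*np.sin(a),q[...,0]*np.sin(a)-q[...,1]*np.cos(a),-q[...,2]],-1)*1000
k=(T[...,2]>28)&(T[...,2]<81)&(abs(T[...,0])<16)&(abs(T[...,1])<10)
print('key tool-frame front x',np.median(T[k][:,0]),'y',np.percentile(T[k][:,1],[5,95]).mean())
K,R,t=c
# escutcheon: points near z=.110 round the expected keyhole
m=(abs(P[...,0]-.438)<.03)&(abs(P[...,1]+.312)<.03)
e=m&(abs(P[...,2]-.110)<.004)
r=cv2.minAreaRect((P[e][:,:2]*1000).astype(np.float32));print('esc',e.sum(),r,np.median(P[e][:,2]))
g=((p.max(2)<75)&m&(P[...,2]<.1055)).astype(np.uint8)
g=((m)&(P[...,2]<.1045)&(np.hypot(P[...,0]-.438,P[...,1]+.312)<.021)).astype(np.uint8)
cs,_=cv2.findContours(g,cv2.RETR_EXTERNAL,cv2.CHAIN_APPROX_NONE);b=max(cs,key=cv2.contourArea)[:,0]
B=np.array([ray(u,v,.110,c)[:2] for u,v in b])*1000
print('hole',cv2.minEnclosingCircle(B.astype(np.float32)),B.mean(0),len(b), b.min(0),b.max(0))
print(s['tool_pos'],a,s['wrist_force'],s['wrist_torque'])
E
python3 m.py
```

```text
time_s: 8.07
tool_pos: [0.3817, -0.3088, 0.3402]
tcp_rot: [-0.0, 0.999, 0.034, -0.0]
wrist_force: [-0.6, -0.2, -0.7]
finger_gap: 0.009
grip_force: 58.6
key tool-frame front x 9.220230733878328 y -0.7593804674476338
esc 1691 ((437.3379211425781, -312.2530517578125), (47.6628532409668, 47.892356872558594), 3.932297706604004) 0.10915347586797296
hole ((437.4380798339844, -312.0661926269531), 14.759968757629395) [ 437.61312941 -312.11618405] 83 [278 110] [307 139]
[ 0.38165542 -0.30882221  0.34022904] 0.06803252158756458 [-0.60380334 -0.22379035 -0.66092981] [ 0.02235695 -0.00195221 -0.02286948]
```

```bash
cat >> h.py <<'E'
H=np.array([.4374,-.3122]); K0=np.array([-.0019,-.0008]); BY=.067
def lockpose(yb):
    a=yb+BY; c,n=np.cos(a),np.sin(a)
    return H-K0[0]*np.array([c,n])-K0[1]*np.array([n,-c]),a
def lock(yb,z,cmd=None):
    t,a=lockpose(yb); go(t[0],t[1],z,a,cmd)
E
python3 -c "
from h import *
lock(-.6,.22)"
```

```text
lin [0.1413, 0.0223, 0.3009] turn 0.3828
```

View pics/hole807.png

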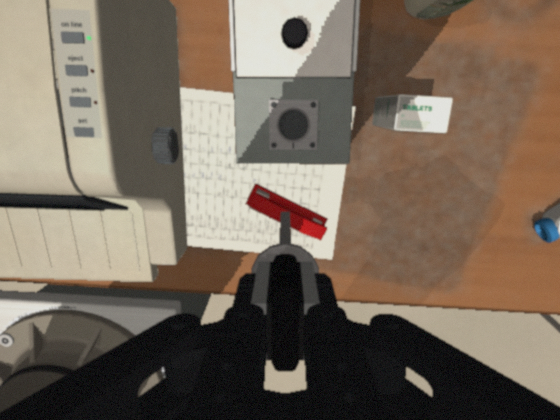

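The view shows the keyhole at (292,125) and the key's blade tip at (286,215). I'm moving to above the keyhole.

```bash
python3 -m pendant '[{"linear":[0.05,0.01,0],"turn":0.07,"gripper":1},{"linear":[0.1,0.02,0.05],"turn":0.14,"gripper":1},{"linear":[0.141,0.022,0.1],"turn":0.21,"gripper":1},{"linear":[0.141,0.022,0.16],"turn":0.28,"gripper":1},{"linear":[0.141,0.022,0.22],"turn":0.35,"gripper":1},{"linear":[0.141,0.022,0.27],"turn":0.383,"gripper":1},{"linear":[0.141,0.022,0.3],"turn":0.383,"gripper":1},{"linear":[0.141,0.022,0.3],"turn":0.383,"gripper":1},{"linear":[0.141,0.022,0.3],"turn":0.383,"gripper":1},{"linear":[0.141,0.022,0.3],"turn":0.383,"gripper":1},{"linear":[0.141,0.022,0.3],"turn":0.383,"gripper":1}]'; python3 m.py; python3 -c "
from h import *
lock(-.6,.15)"
```

```text
time_s: 9.03
tool_pos: [0.4383, -0.3154, 0.2217]
tcp_rot: [0.0, 0.964, -0.264, 0.001]
wrist_force: [-0.9, 0.1, -1.1]
finger_gap: 0.0095
grip_force: 58.6
key tool-frame front x 8.730149078814273 y -1.3929583848245093
esc 2672 ((437.4949951171875, -312.1237487792969), (48.49340057373047, 48.14395523071289), 3.8227412700653076) 0.10913370643357238
hole ((438.7962951660156, -312.7509765625), 14.639997482299805) [ 438.47791181 -312.83295083] 144 [263 194] [303 230]
[ 0.43826684 -0.31537943  0.22171295] -0.5349486064091296 [-0.90345711  0.11343645 -1.08323861] [-0.00942774  0.02766425  0.00552067]
lin [-0.001, -0.0041, 0.179] turn -0.0015
```

```bash
python3 -m pendant '[{"linear":[-0.001,-0.002,0.03],"turn":0,"gripper":1},{"linear":[-0.001,-0.002,0.05],"turn":0,"gripper":1},{"linear":[-0.001,-0.002,0.07],"turn":0,"gripper":1},{"linear":[-0.001,-0.002,0.08],"turn":0,"gripper":1},{"linear":[-0.001,-0.002,0.09],"turn":0,"gripper":1},{"linear":[-0.001,-0.002,0.1],"turn":0,"gripper":1},{"linear":[-0.001,-0.002,0.1],"turn":0,"gripper":1}]'; python3 -c "
from h import *
s=bot.state();print(s['wrist_force'],s['wrist_torque'],s['tool_pos'])
lock(-.6,.15)"
```

```text
time_s: 9.67
tool_pos: [0.4374, -0.3144, 0.1799]
tcp_rot: [-0.0, 0.964, -0.265, -0.0]
wrist_force: [-0.1, -0.5, -1.2]
finger_gap: 0.0092
grip_force: 58.6
[-0.09142874 -0.48217125 -1.20388582] [ 0.00515526 -0.00048316 -0.00108224] [ 0.43743166 -0.31439473  0.17987266]
lin [0.0019, -0.0027, 0.0747] turn -0.0018
```

```bash
python3 -m pendant '[{"linear":[0.001,-0.001,0.015],"turn":0,"gripper":1},{"linear":[0.001,-0.001,0.03],"turn":0,"gripper":1},{"linear":[0.001,-0.001,0.045],"turn":0,"gripper":1},{"linear":[0.001,-0.001,0.06],"turn":0,"gripper":1},{"linear":[0.001,-0.001,0.07],"turn":0,"gripper":1},{"linear":[0.001,-0.001,0.07],"turn":0,"gripper":1},{"linear":[0.001,-0.001,0.07],"turn":0,"gripper":1}]'; python3 -c "
from h import *
s=bot.state();print(s['wrist_force'],s['wrist_torque'],s['tool_pos'])
lock(-.6,.139)"
```

```text
time_s: 10.25
tool_pos: [0.4381, -0.3143, 0.1522]
tcp_rot: [-0.0, 0.964, -0.265, -0.0]
wrist_force: [1.3, 0.1, -1.2]
finger_gap: 0.0094
grip_force: 58.6
[ 1.2681177   0.08620656 -1.15155772] [ 0.02232374 -0.19759463 -0.03096025] [ 0.43806854 -0.31428078  0.15224986]
lin [0.0007, -0.0016, 0.0331] turn -0.0017
```

```bash
python3 -m pendant '[{"linear":[0,-0.001,0.01],"turn":0,"gripper":1},{"linear":[0,-0.001,0.02],"turn":0,"gripper":1},{"linear":[0,-0.001,0.027],"turn":0,"gripper":1},{"linear":[0,-0.001,0.032],"turn":0,"gripper":1},{"linear":[0,-0.001,0.032],"turn":0,"gripper":1},{"linear":[0,-0.001,0.032],"turn":0,"gripper":1}]'; python3 -c "
from h import *
s=bot.state();print(s['wrist_force'],s['wrist_torque'],s['tool_pos'])
for b in (-.45,-.2,.1,.4): lock(b,.139)"
```

```text
time_s: 10.75
tool_pos: [0.4383, -0.314, 0.1396]
tcp_rot: [-0.0, 0.964, -0.265, -0.0]
wrist_force: [0.0, -0.5, -1.9]
finger_gap: 0.009
grip_force: 58.7
[ 2.37508038e-04 -4.86859283e-01 -1.87277435e+00] [ 0.04897663 -0.14651634  0.0123545 ] [ 0.43834141 -0.31399721  0.13961824]
lin [0.0007, -0.0014, 0.0015] turn -0.0972
lin [0.0008, -0.0027, 0.0015] turn -0.2564
lin [0.0006, -0.0042, 0.0015] turn -0.4474
lin [-0.0001, -0.0056, 0.0015] turn -0.6384
```

```bash
python3 -m pendant '[{"linear":[0,-0.001,0.003],"turn":0,"gripper":1},{"linear":[0,-0.001,0.006],"turn":0,"gripper":1},{"linear":[0,-0.001,0.006],"turn":0,"gripper":1},{"linear":[0,-0.001,0.006],"turn":0,"gripper":1}]'; python3 -c "
from h import *
s=bot.state();print(s['wrist_force'],s['wrist_torque'],s['tool_pos'])"
```

```text
time_s: 11.08
tool_pos: [0.4386, -0.3137, 0.1373]
tcp_rot: [-0.0, 0.964, -0.265, -0.0]
wrist_force: [-0.4, -0.6, -1.1]
finger_gap: 0.0094
grip_force: 58.7
[-0.36836157 -0.64138576 -1.06336   ] [-0.06868789 -0.11502617 -0.01155413] [ 0.43856271 -0.31368901  0.13731152]
```

```bash
python3 -m pendant '[{"linear":[0,-0.001,0.003],"turn":0,"gripper":1},{"linear":[0,-0.001,0.006],"turn":0,"gripper":1},{"linear":[0,-0.001,0.006],"turn":0,"gripper":1},{"linear":[0,-0.001,0.006],"turn":0,"gripper":1}]'; python3 -c "
from h import *
s=bot.state();print(s['wrist_force'],s['wrist_torque'],s['tool_pos'])"
```

```text
time_s: 11.42
tool_pos: [0.4388, -0.3134, 0.1349]
tcp_rot: [0.0, 0.964, -0.265, -0.0]
wrist_force: [-0.2, -1.2, -1.7]
finger_gap: 0.0092
grip_force: 58.6
[-0.19189154 -1.15385297 -1.70109648] [-0.3509155  -0.08341129  0.01387109] [ 0.43877449 -0.31342891  0.13486196]
```

```bash
python3 -m pendant '[{"linear":[0,0.001,0.003],"turn":0,"gripper":1},{"linear":[0,0.001,0.006],"turn":0,"gripper":1},{"linear":[0,0.001,0.009],"turn":0,"gripper":1},{"linear":[0,0.001,0.009],"turn":0,"gripper":1},{"linear":[0,0.001,0.009],"turn":0,"gripper":1}]'; python3 -c "
from h import *
s=bot.state();print(s['wrist_force'],s['wrist_torque'],s['tool_pos'])"
```

```text
time_s: 11.83
tool_pos: [0.4385, -0.3136, 0.1312]
tcp_rot: [-0.0, 0.964, -0.265, -0.0]
wrist_force: [0.8, 0.3, -1.8]
finger_gap: 0.0092
grip_force: 58.6
[ 0.83619612  0.27515155 -1.78976648] [-0.071353   -0.10107046  0.03953696] [ 0.43853648 -0.31358908  0.1311927 ]
```

```bash
python3 -m pendant '[{"linear":[0,0,0.003],"turn":0,"gripper":1},{"linear":[0,0,0.006],"turn":0,"gripper":1},{"linear":[0,0,0.009],"turn":0,"gripper":1},{"linear":[0,0,0.009],"turn":0,"gripper":1},{"linear":[0,0,0.009],"turn":0,"gripper":1}]'; python3 -c "
from h import *
s=bot.state();print(s['wrist_force'],s['wrist_torque'],s['tool_pos'])"
```

```text
time_s: 12.25
tool_pos: [0.4386, -0.3137, 0.1277]
tcp_rot: [-0.0, 0.964, -0.265, -0.0]
wrist_force: [0.4, 0.3, -1.1]
finger_gap: 0.0096
grip_force: 58.7
[ 0.40384033  0.33747139 -1.05860889] [-0.09583355 -0.13182281 -0.09819091] [ 0.43857116 -0.31366888  0.12767242]
```

```bash
python3 -m pendant '[{"linear":[0,0,0.002],"turn":0,"gripper":1},{"linear":[0,0,0.004],"turn":0,"gripper":1},{"linear":[0,0,0.004],"turn":0,"gripper":1},{"linear":[0,0,0.004],"turn":0,"gripper":1}]'; python3 -c "
from h import *
s=bot.state();print(s['wrist_force'],s['wrist_torque'],s['tool_pos'])"
```

```text
time_s: 12.58
tool_pos: [0.4386, -0.3137, 0.1262]
tcp_rot: [-0.0, 0.964, -0.265, 0.0]
wrist_force: [0.0, 0.1, 2.7]
finger_gap: 0.0095
grip_force: 59.1
[0.0184067  0.08585368 2.68645727] [ 0.06616059  0.0276515  -0.03555971] [ 0.43864582 -0.3137236   0.12620863]
```

```bash
python3 -m pendant '[{"linear":[0,0,0.002],"turn":0,"gripper":1},{"linear":[0,0,0.002],"turn":0,"gripper":1},{"linear":[0,0,0.002],"turn":0,"gripper":1}]'
python3 - <<'E'
from h import *
s=bot.state();print(s['wrist_force'],s['wrist_torque'],s['tool_pos'])
p,d,c=cap('wrist');P=cloud(d,c)
m=(np.hypot(P[...,0]-H[0],P[...,1]-H[1])<.016)&(P[...,2]<.128)&(P[...,2]>.108)
print('flange z',m.sum(),np.percentile(P[m][:,2],[10,50,90]))
for b in (0,.5,1.0,1.15,1.2): lock(b,s['tool_pos'][2])
E
```

```text
time_s: 12.83
tool_pos: [0.4387, -0.3137, 0.1254]
tcp_rot: [-0.0, 0.964, -0.265, 0.0]
wrist_force: [-0.0, -0.4, 4.0]
finger_gap: 0.0091
grip_force: 59.3
[-0.03080617 -0.43351281  3.95285762] [ 0.05803311 -0.00214558  0.03055168] [ 0.43866875 -0.31372327  0.1253935 ]
flange z 780 [0.11261982 0.11464757 0.11551891]
lin [0.0004, -0.0026, -0.0] turn -0.3837
lin [-0.0007, -0.0049, -0.0] turn -0.702
lin [-0.0028, -0.0064, -0.0] turn -1.0203
lin [-0.0035, -0.0066, -0.0] turn -1.1158
lin [-0.0038, -0.0066, -0.0] turn -1.1476
```

The key is home: the flange top sits at about 116 mm and it's bottoming with light force. Turning it anticlockwise.

```bash
python3 -m pendant '[{"linear":[0,0,-0.002],"turn":-0.02,"gripper":1},{"linear":[0,0,-0.002],"turn":-0.06,"gripper":1},{"linear":[0.0003,-0.001,-0.002],"turn":-0.1,"gripper":1},{"linear":[0.0003,-0.001,-0.002],"turn":-0.14,"gripper":1},{"linear":[0.0004,-0.0012,-0.002],"turn":-0.18,"gripper":1},{"linear":[0.0004,-0.0015,-0.002],"turn":-0.22,"gripper":1},{"linear":[0.0005,-0.0018,-0.002],"turn":-0.26,"gripper":1},{"linear":[0.0005,-0.002,-0.002],"turn":-0.3,"gripper":1},{"linear":[0.0004,-0.0024,-0.002],"turn":-0.34,"gripper":1},{"linear":[0.0003,-0.0027,-0.002],"turn":-0.38,"gripper":1},{"linear":[0.0002,-0.003,-0.002],"turn":-0.42,"gripper":1},{"linear":[0,-0.0034,-0.002],"turn":-0.46,"gripper":1},{"linear":[0,-0.0037,-0.002],"turn":-0.5,"gripper":1},{"linear":[0,-0.004,-0.002],"turn":-0.54,"gripper":1},{"linear":[-0.0003,-0.0044,-0.002],"turn":-0.58,"gripper":1},{"linear":[-0.0005,-0.0047,-0.002],"turn":-0.62,"gripper":1},{"linear":[-0.0005,-0.0047,-0.002],"turn":-0.62,"gripper":1}]'; python3 -c "
from h import *
s=bot.state();print(s['wrist_force'],s['wrist_torque'],s['tool_pos'],yaw(s)-BY)
lock(1.15,s['tool_pos'][2])"
```

```text
time_s: 14.3
tool_pos: [0.4392, -0.312, 0.126]
tcp_rot: [-0.0, 0.976, 0.219, -0.0]
wrist_force: [-0.7, 1.1, 2.8]
finger_gap: 0.0092
grip_force: 59.2
[-0.67152965  1.08276103  2.79699871] [ 0.11550016  0.21550517 -0.01678607] [ 0.43916508 -0.31196654  0.1260454 ] 0.3741385739482984
lin [0.0006, -0.0033, -0.0] turn -0.4939
```

```bash
python3 -m pendant '[{"linear":[0,0,0],"turn":-0.04,"gripper":1},{"linear":[0,-0.0003,0],"turn":-0.08,"gripper":1},{"linear":[0,-0.0006,0],"turn":-0.12,"gripper":1},{"linear":[0,-0.001,0],"turn":-0.16,"gripper":1},{"linear":[0,-0.0013,0],"turn":-0.2,"gripper":1},{"linear":[0.0002,-0.0016,0],"turn":-0.24,"gripper":1},{"linear":[0.0003,-0.0019,0],"turn":-0.28,"gripper":1},{"linear":[0.0004,-0.0022,0],"turn":-0.32,"gripper":1},{"linear":[0.0004,-0.0025,0],"turn":-0.36,"gripper":1}]'; python3 -c "
from h import *
s=bot.state();print(s['wrist_force'],s['wrist_torque'],s['tool_pos'],yaw(s)-BY)
lock(1.15,s['tool_pos'][2])"
```

```text
time_s: 15.05
tool_pos: [0.4385, -0.3109, 0.1259]
tcp_rot: [-0.001, 0.877, 0.481, -0.0]
wrist_force: [-2.6, 0.3, 3.6]
finger_gap: 0.0092
grip_force: 59.2
[-2.64875262  0.32089117  3.56881129] [ 0.21911004  0.83270858 -0.1770996 ] [ 0.4384659  -0.31086966  0.12587025] 0.9369514548987652
lin [0.0008, 0.0005, -0.0] turn -0.1356
```

```bash
python3 -m pendant '[{"linear":[0,0,0],"turn":-0.04,"gripper":1},{"linear":[0.0004,0,0],"turn":-0.08,"gripper":1},{"linear":[0.0008,0.0003,0],"turn":-0.12,"gripper":1},{"linear":[0.0008,0.0005,0],"turn":-0.14,"gripper":1},{"linear":[0.0008,0.0005,0],"turn":-0.145,"gripper":1},{"linear":[0.0008,0.0005,0],"turn":-0.145,"gripper":1},{"linear":[0.0008,0.0005,0],"turn":-0.145,"gripper":1}]'; python3 -c "
from h import *
s=bot.state();print(s['wrist_force'],s['wrist_torque'],s['tool_pos'],yaw(s)-BY)"
```

```text
time_s: 15.63
tool_pos: [0.4383, -0.3107, 0.1257]
tcp_rot: [-0.001, 0.817, 0.576, -0.001]
wrist_force: [-4.8, 0.9, 4.1]
finger_gap: 0.0094
grip_force: 59.1
[-4.80848608  0.91877511  4.13945812] [ 0.31599053  1.55731621 -0.14875365] [ 0.43829186 -0.31065809  0.12569513] 1.1611548379694099
```

```bash
python3 -m pendant '[{"linear":[-0.001,-0.0028,-0.001],"turn":0,"gripper":1},{"linear":[-0.001,-0.0028,-0.001],"turn":0,"gripper":1},{"linear":[-0.001,-0.0028,-0.001],"turn":0,"gripper":1}]'; python3 -c "
from h import *
s=bot.state();print(s['wrist_force'],s['wrist_torque'],s['tool_pos'],yaw(s)-BY)"
```

```text
time_s: 15.88
tool_pos: [0.4379, -0.3107, 0.1264]
tcp_rot: [-0.0, 0.817, 0.577, -0.0]
wrist_force: [-2.9, 2.0, 3.3]
finger_gap: 0.0092
grip_force: 59.0
[-2.94761685  2.04059885  3.26843644] [ 0.47181731  1.07490052 -0.1532976 ] [ 0.43794555 -0.31067278  0.12641997] 1.1631504973374427
```

```bash
python3 -m pendant '[{"linear":[0.0006,-0.0042,-0.002],"turn":0,"gripper":1},{"linear":[0.0006,-0.0042,-0.002],"turn":0,"gripper":1},{"linear":[0.0006,-0.0042,-0.002],"turn":0,"gripper":1}]'; python3 -c "
from h import *
s=bot.state();print(s['wrist_force'],s['wrist_torque'],s['tool_pos'],yaw(s)-BY)"
```

```text
time_s: 16.13
tool_pos: [0.4372, -0.3103, 0.1276]
tcp_rot: [0.001, 0.816, 0.577, 0.0]
wrist_force: [-0.2, -1.3, 0.8]
finger_gap: 0.009
grip_force: 58.9
[-0.16207045 -1.29093637  0.77093251] [-0.33351408 -0.25560243 -0.08823874] [ 0.43723388 -0.31026247  0.12758625] 1.1641614659359354
```

```bash
python3 -m pendant '[{"linear":[0,0,0.001],"turn":0,"gripper":0.6},{"linear":[0,0,0.001],"turn":0,"gripper":0.6},{"linear":[0,0,0.001],"turn":0,"gripper":0.6},{"linear":[0,0,0.001],"turn":0,"gripper":0.6},{"linear":[0,0,0.001],"turn":0,"gripper":0.6},{"linear":[0,0,-0.03],"turn":0,"gripper":0.6},{"linear":[0,0,-0.07],"turn":0,"gripper":0.6},{"linear":[0,0,-0.12],"turn":0,"gripper":0.6},{"linear":[0,0,-0.18],"turn":0,"gripper":0.6},{"linear":[0,0,-0.25],"turn":0,"gripper":0.6},{"linear":[-0.1,0,-0.3],"turn":0,"gripper":0.6},{"linear":[-0.1,0,-0.3],"turn":0,"gripper":0.6},{"linear":[-0.1,0,-0.3],"turn":0,"gripper":0.6}]'
python3 - <<'E'
from h import *
s=bot.state();print(s['wrist_force'],s['tool_pos'],yaw(s)-BY)
p,d,c=cap('wrist');save('after',p);P=cloud(d,c)
m=(np.hypot(P[...,0]-H[0],P[...,1]-H[1])<.025)&(P[...,2]<.17)&(P[...,2]>.152)
Q=P[m]*1000;w,V=np.linalg.eigh(np.cov(Q[:,:2].T));print('bow top',m.sum(),np.percentile(Q[:,2],50),Q.mean(0),np.arctan2(V[1,1],V[0,1])-BY)
go(.42,-.31,.25,.067)
E
```

```text
time_s: 17.22
tool_pos: [0.4229, -0.35, 0.2486]
tcp_rot: [0.001, 0.817, 0.576, 0.0]
wrist_force: [-0.1, 0.4, -0.7]
finger_gap: 0.034
grip_force: 0.0
[-0.08212922  0.40063771 -0.71198766] [ 0.42285515 -0.34998427  0.24860231] 1.1612367438440019
bow top 845 160.6849025770971 [ 440.41839829 -312.67203987  160.40794485] 1.1169629026831207
lin [0.088, -0.0395, -0.0061] turn 0.7403
```

View pics/after.png

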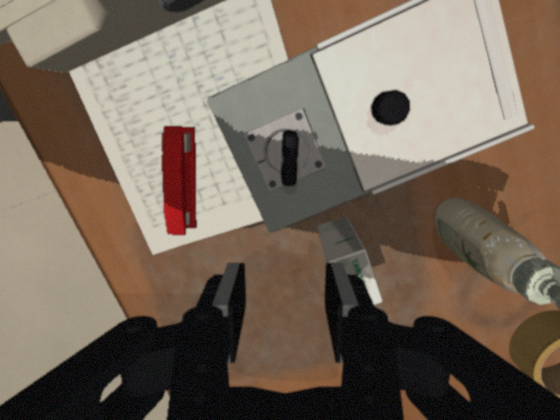

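The key stands in the lock at (289,158), turned about 1.12 rad, with its bow top at 161 mm. The knob is at (391,107). Moving to the knob.

```bash
python3 -c "
from h import *
go(.5172,-.3068,.25,.067)"
```

```text
lin [0.1768, 0.1869, -0.0061] turn 0.7403
```

```bash
python3 -m pendant '[{"linear":[0.04,0.04,0],"turn":0.07,"gripper":0.5},{"linear":[0.08,0.08,0],"turn":0.14,"gripper":0.5},{"linear":[0.12,0.12,0],"turn":0.21,"gripper":0.5},{"linear":[0.16,0.16,0],"turn":0.28,"gripper":0.5},{"linear":[0.177,0.187,0],"turn":0.35,"gripper":0.5},{"linear":[0.177,0.187,0],"turn":0.42,"gripper":0.5},{"linear":[0.177,0.187,0],"turn":0.49,"gripper":0.5},{"linear":[0.177,0.187,0],"turn":0.56,"gripper":0.5},{"linear":[0.177,0.187,0],"turn":0.63,"gripper":0.5},{"linear":[0.177,0.187,0],"turn":0.7,"gripper":0.5},{"linear":[0.177,0.187,0],"turn":0.74,"gripper":0.5},{"linear":[0.177,0.187,0],"turn":0.74,"gripper":0.5},{"linear":[0.177,0.187,0],"turn":0.74,"gripper":0.5}]'
python3 - <<'E'
from h import *
s=bot.state();p,d,c=cap('wrist');P=cloud(d,c)
m=(np.hypot(P[...,0]-.517,P[...,1]+.307)<.025)&(P[...,2]<.145)&(P[...,2]>.13)
print('knob',m.sum(),(P[m].min(0)+P[m].max(0))/2,P[m].mean(0),s['finger_gap'])
go(.5172,-.3068,.112,.067)
E
```

```text
time_s: 18.35
tool_pos: [0.5176, -0.3049, 0.2466]
tcp_rot: [-0.0, 0.999, 0.036, -0.0]
wrist_force: [0.5, -0.2, -0.4]
finger_gap: 0.0422
grip_force: 0.0
knob 790 [ 0.51734054 -0.30669969  0.13371933] [ 0.51844836 -0.3068309   0.13490114] 0.0422097634205737
lin [-0.0012, 0.004, 0.337] turn 0.0035
```

```bash
python3 -m pendant '[{"linear":[0,0.003,0.08],"turn":0.003,"gripper":0.5},{"linear":[0,0.003,0.16],"turn":0.003,"gripper":0.5},{"linear":[0,0.003,0.23],"turn":0.003,"gripper":0.5},{"linear":[0,0.003,0.29],"turn":0.003,"gripper":0.5},{"linear":[0,0.003,0.325],"turn":0.003,"gripper":0.5},{"linear":[0,0.003,0.332],"turn":0.003,"gripper":0.5},{"linear":[0,0.003,0.332],"turn":0.003,"gripper":0.5},{"linear":[0,0.003,0.332],"turn":0.003,"gripper":0.9},{"linear":[0,0.003,0.332],"turn":0.003,"gripper":0.9},{"linear":[0,0.003,0.332],"turn":0.003,"gripper":0.9},{"linear":[0,0.003,0.332],"turn":0.003,"gripper":0.9},{"linear":[0,0.003,0.332],"turn":0.003,"gripper":0.9}]'; python3 -c "
from h import *
s=bot.state();print(s['tool_pos'],yaw(s),s['wrist_torque'])"
```

```text
time_s: 19.4
tool_pos: [0.5183, -0.3076, 0.116]
tcp_rot: [0.001, 0.999, 0.032, 0.001]
wrist_force: [-0.2, -1.3, 7.1]
finger_gap: 0.0217
grip_force: 59.3
[ 0.51834159 -0.30764738  0.11597608] 0.06429060877017985 [-0.15945139  0.12090314  0.02045528]
```

```bash
python3 -m pendant '[{"linear":[0,0,-0.003],"turn":0,"gripper":0.9},{"linear":[0.02,0,-0.003],"turn":0,"gripper":0.9},{"linear":[0.05,0,-0.003],"turn":0,"gripper":0.9},{"linear":[0.08,0,-0.003],"turn":0,"gripper":0.9},{"linear":[0.11,0,-0.003],"turn":0,"gripper":0.9},{"linear":[0.14,0,-0.003],"turn":0,"gripper":0.9},{"linear":[0.16,0,-0.003],"turn":0,"gripper":0.9},{"linear":[0.17,0,-0.003],"turn":0,"gripper":0.9},{"linear":[0.175,0,-0.003],"turn":0,"gripper":0.9},{"linear":[0.178,0,-0.003],"turn":0,"gripper":0.9},{"linear":[0.178,0,-0.003],"turn":0,"gripper":0.9},{"linear":[0.178,0,-0.003],"turn":0,"gripper":0.9}]'; python3 -c "
from h import *
s=bot.state();print(s['tool_pos'],yaw(s),s['wrist_torque'])"
```

```text
time_s: 20.4
tool_pos: [0.5882, -0.3029, 0.116]
tcp_rot: [0.0, 0.999, 0.032, -0.001]
wrist_force: [-13.3, -3.4, 12.0]
finger_gap: 0.0216
grip_force: 63.7
[ 0.58823807 -0.30294917  0.11600464] 0.0638250201032079 [-0.64209099  2.81424998 -0.03428074]
```

```bash
python3 -m pendant '[{"linear":[-0.001,0,0],"turn":0,"gripper":0.9},{"linear":[-0.001,0,0],"turn":0,"gripper":0.4},{"linear":[-0.001,0,0],"turn":0,"gripper":0.4},{"linear":[-0.001,0,0],"turn":0,"gripper":0.4},{"linear":[-0.001,0,0],"turn":0,"gripper":0.4},{"linear":[-0.001,0,0],"turn":0,"gripper":0.4},{"linear":[-0.001,0,-0.04],"turn":0,"gripper":0.4},{"linear":[-0.001,0,-0.1],"turn":0,"gripper":0.4},{"linear":[-0.001,0,-0.18],"turn":0,"gripper":0.4},{"linear":[-0.05,0,-0.26],"turn":0,"gripper":0.4},{"linear":[-0.13,0,-0.34],"turn":0,"gripper":0.4},{"linear":[-0.22,0,-0.38],"turn":0,"gripper":0.4},{"linear":[-0.3,0,-0.4],"turn":0,"gripper":0.4},{"linear":[-0.35,0,-0.4],"turn":0,"gripper":0.4},{"linear":[-0.35,0,-0.4],"turn":0,"gripper":0.4},{"linear":[-0.35,0,-0.4],"turn":0,"gripper":0.4}]'
python3 - <<'E'
from h import *
s=bot.state();print(s['tool_pos'],s['wrist_force'])
p,d,c=cap('wrist');save('final',p);P=cloud(d,c)
k=np.array([.5873,-.3021])
m=(np.hypot(P[...,0]-k[0],P[...,1]-k[1])<.025)&(P[...,2]<.145)&(P[...,2]>.13)
ax=np.array([np.cos(BY),np.sin(BY)]);Q=P[m];print('knob',m.sum(),(Q.min(0)+Q.max(0))/2,'travel',(((Q.min(0)+Q.max(0))/2)[:2]-[.51734,-.3067])@ax)
m=(np.hypot(P[...,0]-H[0],P[...,1]-H[1])<.025)&(P[...,2]<.17)&(P[...,2]>.152)
Q=P[m]*1000;w,V=np.linalg.eigh(np.cov(Q[:,:2].T));print('bow',np.median(Q[:,2]),Q.mean(0),np.arctan2(V[1,1],V[0,1])-BY)
E
```

```text
time_s: 21.73
tool_pos: [0.4484, -0.3118, 0.2765]
tcp_rot: [0.0, 1.0, 0.032, 0.001]
wrist_force: [0.8, 0.1, 0.2]
finger_gap: 0.0507
grip_force: 0.0
[ 0.44841548 -0.31180662  0.27652326] [0.80968389 0.13454767 0.22985061]
knob 806 [ 0.58434454 -0.30231912  0.1337147 ] travel 0.06714749935626722
bow 160.462713659045 [ 441.59795072 -312.97560913  159.86720292] 1.1171637759265178
```

View pics/final.png

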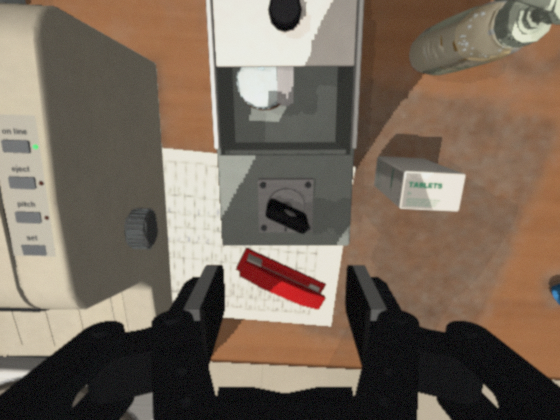

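The cover is open, with the compartment visible at (285,105), and the key stands in the lock at (287,215). The measured travel of 67 mm may be biased by the oblique view, so I'll recheck from the same relative pose as before.

```bash
python3 -m pendant '[{"linear":[0.09,0,0],"turn":0,"gripper":0.4},{"linear":[0.18,0,0],"turn":0,"gripper":0.4},{"linear":[0.27,0,0.03],"turn":0,"gripper":0.4},{"linear":[0.35,-0.002,0.07],"turn":0,"gripper":0.4},{"linear":[0.35,-0.002,0.073],"turn":0,"gripper":0.4},{"linear":[0.35,-0.002,0.073],"turn":0,"gripper":0.4},{"linear":[0.35,-0.002,0.073],"turn":0,"gripper":0.4}]'
python3 - <<'E'
from h import *
s=bot.state();p,d,c=cap('wrist');P=cloud(d,c)
k=np.array([.5873,-.3021])
m=(np.hypot(P[...,0]-k[0],P[...,1]-k[1])<.025)&(P[...,2]<.145)&(P[...,2]>.13)
ax=np.array([np.cos(BY),np.sin(BY)]);Q=P[m];print(s['tool_pos'],'knob',m.sum(),(Q.min(0)+Q.max(0))/2,Q.mean(0),'travel',(((Q.min(0)+Q.max(0))/2)[:2]-[.51734,-.3067])@ax,(Q.mean(0)[:2]-[.51845,-.30683])@ax)
E
```

```text
time_s: 22.37
tool_pos: [0.5889, -0.3013, 0.2456]
tcp_rot: [-0.0, 0.999, 0.033, -0.001]
wrist_force: [-0.2, 0.3, -0.1]
finger_gap: 0.0515
grip_force: 0.0
[ 0.58892914 -0.30134311  0.24561187] knob 794 [ 0.5872037  -0.30233776  0.13380355] [ 0.58829114 -0.30211888  0.13491042] travel 0.06999900497306721 0.06999985352214956
```

Travel is 70.0 mm, so the cover is fully open and nothing is touching. Handing in.

```bash
python3 -c "
from cell import bot
print(bot.hand_in())"
```

```text
the job is handed in; nothing more can be done
None
```

I handed the job in at about 22 s: the rectangular-bow key is standing fully home and turned about 1.12 rad anticlockwise, the cover is fully open (70 mm), and the gripper is clear of everything. The slot took the key at the first angle I tried, so I did no back-and-forth turning.

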